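# Clamp a concrete core in the core jig

### The arm

A 6-joint arm with a two-finger parallel gripper is mounted at the origin on the work surface. World frame = base frame: x ahead of the robot, y to its left, z up, the work surface at z = 0. Lengths are in mm, angles in degrees, forces in N, time in s.
With the tool pointing down it reaches from about 325 to 925 mm from the base axis. Payload 3.1 kg.
Tool frame: the origin (TCP) lies midway between the tips of the shut fingers; the grasp point (between the pads) lies 19 mm behind it; z points along the fingers, y is the direction in which the jaws open and shut (so a half turn about z gives the same grasp; the last joint's range is limited). The gripper opens to 85 mm and grips with 20 to 120 N. Pads are 22 mm wide; open, the fingers measure 114 mm over their backs; the gripper's body (76 mm by 85 mm) begins 54 mm behind the grasp point. The pads swing forward as they close: fully open they stand 13 mm farther back than shut.
Start: joints at [65.191, 12.427, 92.441, -0, 75.132, -6.429], TCP at [197.06, 593.133, 231.3] pointing down, gripper open.
Joint ranges: [-157.48, 157.48], [-44.54, 120.13], [17.64, 146.25], [-64.5, 244.5], [7.68, 150.69], [-147.95, 147.95]. Speed limits (degrees/s): [159.86, 159.86, 180, 180, 180, 180].

### API

Orientations are given as a 3x3 rotation matrix whose columns are the frame's x, y, z axes.
In Python, from rig import manip gives the robot as it stands.
- The arm moves only by the tool jog_arm, never from a script. Its argument "increments" is text: rows parted by semicolons, each of 4 numbers parted by spaces: the shift along the tool's x, y, z scaled (see below), then the turn about the tool's z scaled (see below). A call has 1 to 12 rows; each row shifts and turns the commanded pose from where the row before left it, along the tool's axes as they then stand; what a row does not reach is not made up. The controller multiplies each number of a shift by 0.03 m and each number of a turn by 60 degrees. A row lasts 1/10 s, in which the tool goes at most 50 mm and 8.59 degrees, less where a joint would pass 70% of its speed; a pose out of reach is approached as far as the arm can. A call with a number of a shift or a turn outside -1 to 1 is refused whole. A call with a gripper value outside its range is refused whole. "jaw" is the closure, from -1 (fully open) to 1 (shut), so that 0 is half open, set as the call begins (left out, the last holds). The fingers move at their own pace and stop on an object; the grip force is fixed at half the most. Time passes only in rows, so rows that do not move let the fingers close. It gives the time, the measured TCP pose, the force and the opening at its end, in the units of the state.
- manip.state(): the state, without advancing time (a new reading comes with each control period).
- manip.capture(name): name is "side" or "top" or "wrist"; returns a dict with "color" (480x640x3 uint8, red, green, blue), "depth" (480x640 float32, mm along the optical axis (not along the pixel's ray), 0 where there is no reading), "mtx" (3x3 intrinsics, pixels), "eye" and "attitude" of the camera in the world. Camera axes: x right, y up, looking along -z (the intrinsics and any distortion apply to the point x, -y, -z); pixel columns grow to the right and rows downward; lengths in mm; the calibration is good to about 2 mm. A picture is of the moment at which its call begins.
- manip.hand_in(): hands the job in, once; it reports no verdict.
The state is a dict: "t": time; "q": joint angles; "qvel": joint speeds; "joint_efforts": joint torques, N m; "tcp_pos": TCP position; "ee_rot": TCP orientation; "wrist_force": force on the tool from outside, world axes, zero at the start; "torque": the same for the moment, N m; "finger_gap": finger opening in mm.
Only numpy, scipy, OpenCV 4.12 (cv2) and the standard library are available. Lean on these libraries where they do the work, as an engineer would, in place of code of your own. Each camera call takes 0.05 s, during which the arm holds its last target.

### The job

Slide the concrete core along the vee of the core jig until its end sits fully against the length stop, pushing gently. Then take the clamp crank by its spinning grip and wind it clockwise, seen from above, until the rubber pad holds the core firmly (the grip then takes 3 to 6 N more than it did running free), no tighter, and let go. Leave the other things on the bench where they are.

Things in the scene. Friction and masses are not known exactly. Their poses are not given: they have to be found in the camera images.
- stop_face (a point): Centre of the length stop's face, a dark steel plate (56 wide, 70 mm tall) standing across the far end of the jig's vee. Axes are the jig's: y points along the vee towards the stop and out through it, z up, x across the vee. The vee runs from 2 to 225 mm before this point (-y). The crank's axis is 45 mm before it.
- vee: Steel angle-iron vee of the jig, opening upward at 90 degrees, 223 mm long, apex 22 mm and edges 57 mm above the bench; it carries the core with the core's axis 60 mm above the bench. Origin under the crank axis, on the bench top; y along the vee towards the stop. The jig is a grey plate 200 x 300 x 14 mm with a red crosshead (190 x 44 mm, 146 to 180 mm high) over the vee, at the crank axis.
- core: Grey concrete core, 54 mm diameter, 160 mm long, 0.6 to 0.85 kg, lying in the vee 15 to 50 mm short of the stop, partly under the clamp. Origin midway along, on its underside; y along its axis, towards the stop. It slides along the vee under 3 to 13 N. A push or knock of more than 40 N chips it, so meet the stop slowly.
- core_mid (a point): Centre of the core, on its axis, 80 mm from either end.
- core_end (a point): Centre of the core's end face that is nearer to the stop; home means it touches stop_face (within 2 mm). The opposite end face, 160 mm behind it, is the one to push: with the core home it is still 93 mm clear of the crosshead's side and 47 mm clear of the grip's sweep overhead.
- crank_axis (a point): Point on the clamp crank's vertical axis, 254 mm above the bench, level with the middle of the grip. The crank stays at its height as it turns. Clockwise from above lowers the rubber pad (44 x 44 mm) by 14 mm a turn; it starts 13 to 32 mm above the core, so 0.9 to 2.4 turns, then it tightens by about 120 N per radian. The screw holds where it is left.
- grip_mid (a point): Middle of the crank's black upright grip, a cylinder 25 mm diameter and 58 mm tall that spins freely on its pin, 55 mm from crank_axis, any direction at the start; bottom 225, top 283 mm above the bench. The steel crank arm is below it (top at 222 mm). Running free it takes about 5 N along its path; firmly clamped (75 to 150 N on the core) 3 to 6 N more, so go by the rise. Above 180 N on the core it chips.
- grip: The same grip as a  origin on its axis, at its lower end.
- spare_core_mid (a point): Centre of a second core of the same size, standing on end behind the jig. Leave.
- offcut: Concrete offcut disc, 54 mm diameter, 22 mm thick, behind the jig; origin at its underside. Leave.
- cube_a: 50 mm mortar cube behind the jig; origin at its underside. Leave.
- cube_b: 50 mm mortar cube left of the jig; origin at its underside. Leave.
- oil: White bottle with red cap, 60 mm diameter, 160 mm tall, at the left; origin at its underside. Leave.
- mallet: Rubber mallet, 260 mm long, lying in front of the jig. Leave.
- brush: Wooden brush lying at the right. Leave.
- calliper: Digital calliper, 230 mm long, lying at the right. Leave.
There are look-alikes about, which are no part of the job. What is shaped like the core but blue is not meant.

How it is judged:
By the outcome, as a careful person would: the job done as asked, in the order asked, and still so for the second after the job is handed in, with the robot touching nothing.
It also fails if it takes over 64 s, if anything falls off the work surface, if the arm or the gripper's body presses on something with over 40 N, if the wrist force passes 120 N, or if a joint passes its speed limit or range.

## Working session

There is one attempt and no reset: what is moved stays moved. The work goes in short steps, Python scripts to look and compute and a tool call to move; the robot and the scene stay as the last step left them, time stands still between calls to the robot, and variables do not carry over. Pictures are saved under pics/ and viewed, and the job is handed in when it is done.

Besides the shell and the picture viewer there is one more tool, called as name(argument=value, ...), one argument or row to a line, values as JSON. jog_arm: Moves the arm, as the interface text tells. Shifts and turns lie within -1 to 1; 1 stands for 0.03 m of shift or 60 degrees of turn. Its arguments: {"type":"object","properties":{"increments":{"type":"string"},"jaw":{"type":"number"}},"required":["increments"]}

```bash
mkdir -p pics; ls
cat > h.py <<'E'
from rig import manip
import numpy as np, cv2
def cap(n,tag):
    c=manip.capture(n); cv2.imwrite(f'pics/{tag}.png',c['color'][:,:,::-1]); np.savez(f'{tag}.npz',**{k:np.array(v) for k,v in c.items()}); return c
def load(tag): return dict(np.load(f'{tag}.npz'))
def cloud(c):
    h,w=c['depth'].shape; u,v=np.meshgrid(np.arange(w),np.arange(h)); K=c['mtx']; d=c['depth']
    P=np.stack([(u-K[0,2])/K[0,0]*d,-(v-K[1,2])/K[1,1]*d,-d],-1)
    W=P@np.array(c['attitude']).T+np.array(c['eye']); W[d==0]=np.nan; return W
E
python3 - <<'E'
from h import *
print(manip.state())
for n in ('side','top','wrist'):
    c=cap(n,n+'0'); print(n,c.keys(),c['mtx'],c['eye'],c['attitude'])
E
```

```text
pics
{'t': 0.0, 'q': array([ 6.51888718e+01,  1.24752811e+01,  9.25291588e+01, -3.81775479e-04,
        7.51323150e+01, -6.42980752e+00]), 'qvel': array([-0.01575555, -0.0668407 , -0.09122146, -0.05268247,  0.02484381,
        0.00192928]), 'joint_efforts': array([ 4.34580425e-04, -3.96859789e+01, -3.03849721e+01, -7.42138400e-05,
        9.95352661e-03,  3.14733253e-07]), 'tcp_pos': array([196.73468608, 592.36537236, 229.97806217]), 'ee_rot': array([[-9.48979279e-01,  3.15336861e-01, -9.95732434e-04],
       [ 3.15338325e-01,  9.48976836e-01, -2.16921097e-03],
       [ 2.60894835e-04, -2.37252887e-03, -9.99997152e-01]]), 'wrist_force': array([-0.12958117, -0.31471109,  0.80785726]), 'torque': array([ 6.22346930e-03, -1.68333923e-02,  3.92455898e-05]), 'finger_gap': 84.92142354304127}
side dict_keys(['color', 'depth', 'mtx', 'eye', 'attitude']) [[470.91102513   0.         319.23126496]
 [  0.         470.91102513 228.69300189]
 [  0.           0.           1.        ]] [ 282.36801441 -667.03441921 1036.59994857] [[ 0.94734905  0.24223816 -0.209405  ]
 [-0.32005264  0.73636841 -0.59609385]
 [ 0.00980254  0.63172956  0.77512687]]
top dict_keys(['color', 'depth', 'mtx', 'eye', 'attitude']) [[571.73950686   0.         314.42390009]
 [  0.         571.73950686 238.32102646]
 [  0.           0.           1.        ]] [ 275.50681002  -11.13889283 1618.19433461] [[ 0.02855549  0.98612602 -0.16352389]
 [-0.99955476  0.0267537  -0.01321063]
 [-0.00865248  0.16382832  0.98645092]]
wrist dict_keys(['color', 'depth', 'mtx', 'eye', 'attitude']) [[412.43730767   0.         318.80004348]
 [  0.         412.43730767 242.82966526]
 [  0.           0.           1.        ]] [131.49096324 613.07710634 372.22383601] [[ 0.31503026 -0.91294532 -0.25939695]
 [ 0.94908019  0.30255872  0.08777825]
 [-0.00165393 -0.27384131  0.96177347]]
```

View pics/side0.png

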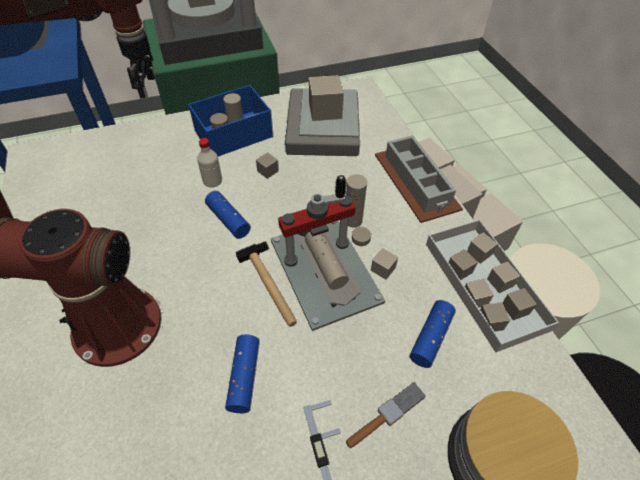

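View pics/top0.png

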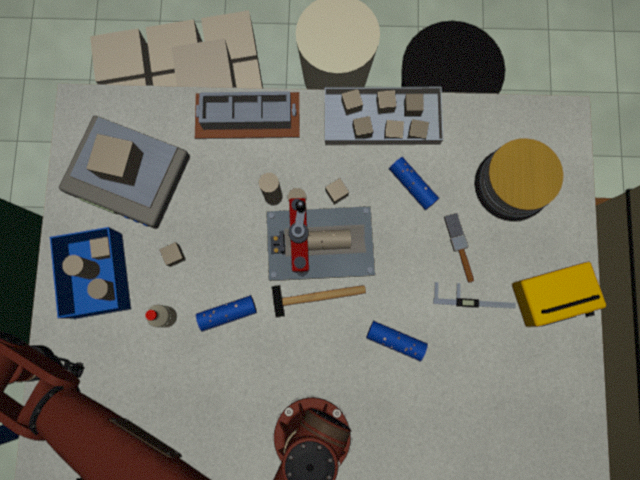

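The top view shows the jig at (320,243), the grey core at about (328,239), the stop at about (278,243) and the black grip at about (300,205). The look-alikes are the three blue cores at (413,182), (226,313) and (397,340), and the grey spare core standing at (269,188). The one lying in the vee is the core meant. I'll enlarge that area and measure.

Run:
```python
from h import *
t=load('top0'); s=load('side0')
a=cv2.resize(t['color'][180:300,240:400],None,fx=5,fy=5,interpolation=cv2.INTER_CUBIC)[:, :, ::-1]
cv2.imwrite('pics/topcrop.png',a)
b=cv2.resize(s['color'][165:335,255:400],None,fx=3.5,fy=3.5,interpolation=cv2.INTER_CUBIC)[:, :, ::-1]
cv2.imwrite('pics/sidecrop.png',b)
for c,n in((t,'top'),(s,'side')):
    W=cloud(c); col=c['color'].astype(int)
    reg=(W[...,0]>250)&(W[...,0]<600)&(abs(W[...,1])<250)
    red=reg&(col[...,0]>110)&(col[...,1]<60)&(col[...,2]<60)
    P=W[red]; P=P[(P[:,2]>165)&(P[:,2]<195)]
    r=cv2.minAreaRect(P[:,:2].astype(np.float32)); print(n,'red',len(P),np.median(P[:,2]),r)
    blk=reg&(col.max(-1)<50)&(W[...,2]>215); P=W[blk]; print('black',len(P),P.mean(0) if len(P) else '',P.min(0),P.max(0)); 
    Q=P[P[:,2]>275]; print('top grip',Q.mean(0),len(Q))
    hi=reg&(W[...,2]>10)&(W[...,2]<18); r=cv2.minAreaRect(W[hi][:,:2].astype(np.float32)); print('plate',r,np.median(W[hi][:,2]))
```

```text
top red 144 178.94476153520668 ((515.1376953125, 49.785926818847656), (161.87843322753906, 39.39931106567383), 4.504034042358398)
black 77 [575.04905692  43.15604847 272.61424703] [567.38776825  31.93153939 242.70298622] [589.24548409  54.42664127 289.77770281]
top grip [577.49188478  43.36391628 280.8790835 ] 46
plate ((428.3196105957031, 13.794601440429688), (344.234375, 449.9491271972656), 0.29657435417175293) 13.786710812285492
side red 395 178.0107305559111 ((514.6912231445312, 43.201499938964844), (162.13406372070312, 42.67961502075195), 5.480886936187744)
black 164 [577.080084    32.64575704 257.45903211] [525.87608476  26.2018358  225.38749835] [589.25545196  44.58736869 284.44898175]
top grip [577.96485276  34.07775029 279.20848929] 35
plate ((465.47186279296875, 42.191070556640625), (285.6253662109375, 418.9759216308594), 6.054595470428467) 12.892283471454732
```

View pics/topcrop.png

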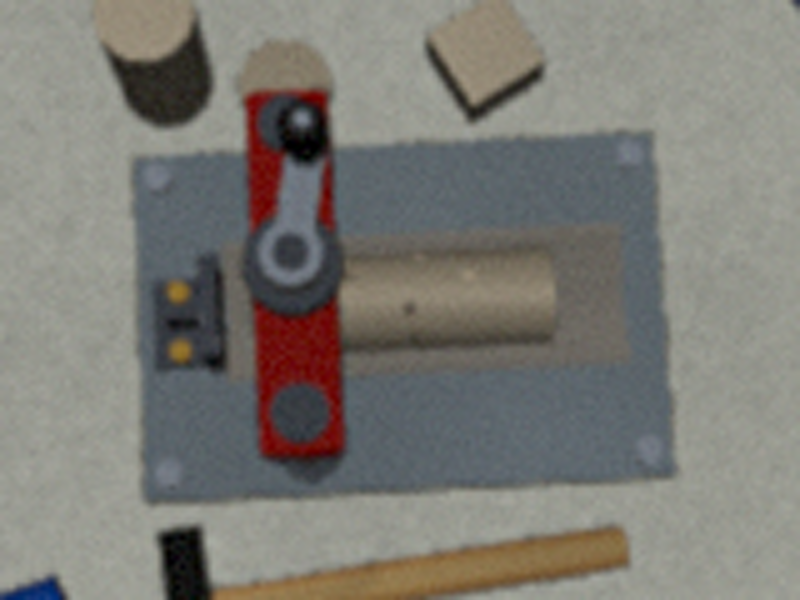

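View pics/sidecrop.png

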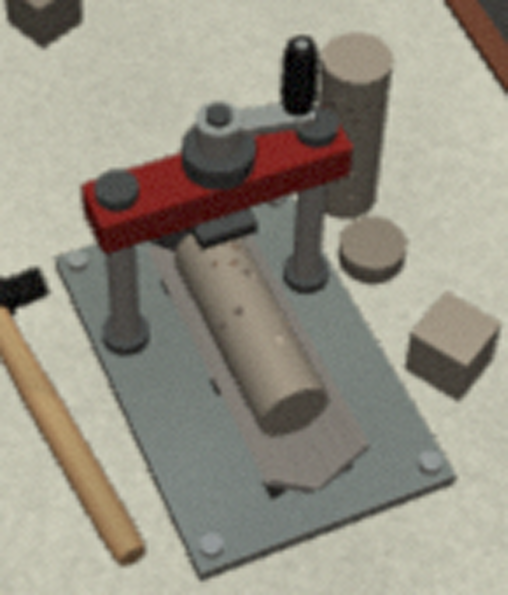

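Run:
```python
from h import *
from scipy.optimize import least_squares
for n in('top','side'):
    c=load(n+'0'); W=cloud(c)
    # core points: box
    m=(W[...,0]>470)&(W[...,0]<560)&(W[...,1]>-110)&(W[...,1]<20)&(W[...,2]>66)&(W[...,2]<95)
    P=W[m]
    def res(p):
        a=p[1]; d=np.array([-np.sin(a),np.cos(a),0]); q=P-np.array([p[0],0,p[2]]); r=q-np.outer(q@d,d); return np.linalg.norm(r,axis=1)-27
    f=least_squares(res,[510,0.07,60],loss='soft_l1'); a=f.x[1]
    d=np.array([-np.sin(a),np.cos(a),0]); s=(P-[f.x[0],0,60])@d
    print(n,'core',len(P),'x at y=0',f.x[0],'ang',np.degrees(a),'z',f.x[2],'rms',np.sqrt(np.mean(f.fun**2)),'s',np.percentile(s,[0,1,99,100]))
    # plate by box z 9..19
    m=(W[...,0]>390)&(W[...,0]<640)&(W[...,1]>-160)&(W[...,1]<150)&(W[...,2]>10)&(W[...,2]<19)&(abs(c['color'].astype(int)[...,0]-c['color'].astype(int)[...,2]+12)<25)
    mm=cv2.morphologyEx(m.astype(np.uint8),cv2.MORPH_OPEN,np.ones((3,3)))>0
    r=cv2.minAreaRect(W[mm][:,:2].astype(np.float32)); print('plate',r)
    # stop dark plate: 
    m=(W[...,0]>460)&(W[...,0]<580)&(W[...,1]>60)&(W[...,1]<140)&(W[...,2]>60)&(W[...,2]<90)
    print('stop',W[m].shape,np.nanmin(W[m],0),np.nanmax(W[m],0),np.median(W[m],0)) if m.any() else 0
    # crank hub: steel top
    m=(W[...,0]>480)&(W[...,0]<550)&(W[...,1]>10)&(W[...,1]<90)&(W[...,2]>185)
    v,u=np.where(m); print('hub',m.sum(),np.median(W[m],0),W[m].max(0), u.mean(),v.mean())
```

```text
top core 730 x at y=0 528.852938860516 ang 4.907862242697864 z 59.43098852261271 rms 3.024589133125943 s [-88.56622542 -86.93223818  19.09697678  20.3088752 ]
plate ((529.4344482421875, -4.822418212890625), (198.2562255859375, 296.5289611816406), 4.951505661010742)
stop (105, 3) [485.18428869  78.27756781  60.06861363] [547.81189782 123.25444829  89.87273763] [519.29948981  99.69253286  81.67393873]
hub 358 [522.56903052  48.39552956 205.64873367] [549.97084578  75.06454792 234.89119157] 298.3212290502793 232.15642458100558
side core 805 x at y=0 531.016041355133 ang 4.393375142738673 z 58.126622568351436 rms 2.730517754726997 s [-94.53279454 -92.85167752  19.46860568  21.59133187]
plate ((531.748291015625, -17.146286010742188), (199.58670043945312, 285.4496154785156), 4.451560974121094)
stop (20, 3) [499.44790623  60.12810979  60.21136977] [551.47008953  87.74072287  85.64037601] [506.57836608  62.78118048  74.85597503]
hub 412 [523.61517388  35.88692065 205.02633387] [549.89778345  68.07493005 232.5792668 ] 317.5485436893204 205.63106796116506
```

jog_arm(
  increments="0 0 -1 -0.13; 0 0 -1 -0.13; 0 0 -1 -0.127; 0 0 -1 0; 0 0 -1 0; 0 0 -0.67 0",
  jaw=1,
)

```text
t: 0.75
tcp_pos: [197.2, 593.5, 403.9]
ee_rot: [[-0.996, -0.084, 0.001], [-0.084, 0.996, 0.002], [-0.001, 0.002, -1.0]]
wrist_force: [-0.4, 0.5, 0.2]
finger_gap: 0.1
```

jog_arm(
  increments="-0.29 -1 0 0; -0.29 -1 0 0; -0.29 -1 0 0; -0.29 -1 0 0; -0.29 -1 0 0; -0.29 -1 0 0; -0.29 -1 0 0; -0.29 -1 0 0; -0.29 -1 0 0; -0.29 -1 0 0; -0.29 -1 0 0",
)

```text
t: 1.85
tcp_pos: [320.3, 271.1, 401.1]
ee_rot: [[-0.996, -0.085, -0.0], [-0.085, 0.996, -0.0], [0.0, -0.0, -1.0]]
wrist_force: [0.6, 0.1, -0.3]
finger_gap: -0.0
```

jog_arm(
  increments="-0.29 -1 0 0; -0.29 -1 0 0; -0.29 -1 0 0; -0.29 -1 0 0; -0.29 -1 0 0; -0.29 -1 0 0; -0.29 -1 0 0; -0.29 -1 0 0; -0.29 -1 0 0; -0.29 -1 0 0; 0 0 0 0; 0 0 0 0",
)

```text
t: 3.05
tcp_pos: [432.0, -19.4, 400.9]
ee_rot: [[-0.997, -0.083, -0.001], [-0.083, 0.997, 0.001], [0.001, 0.001, -1.0]]
wrist_force: [-0.1, 0.5, 0.2]
finger_gap: 0.2
```

Run:
```python
from h import *
c=cap('wrist','w1'); s=manip.state(); print(s['t'],s['tcp_pos'],s['ee_rot'],s['wrist_force'],s['q'],c['eye'])
```

```text
3.1 [431.93288015 -18.87545957 401.06632742] [[-9.96454123e-01 -8.41327522e-02 -9.27357861e-04]
 [-8.41334355e-02  9.96454234e-01  7.24159930e-04]
 [ 8.63144099e-04  7.99613951e-04 -9.99999308e-01]] [-0.26682721  0.04781016 -0.08323887] [-1.18410774e+01 -1.71013921e+01  1.03192487e+02  2.97769108e-02
  9.39694213e+01 -1.06665210e+02] [363.53028827 -26.8437723  543.11142991]
```

View pics/w1.png

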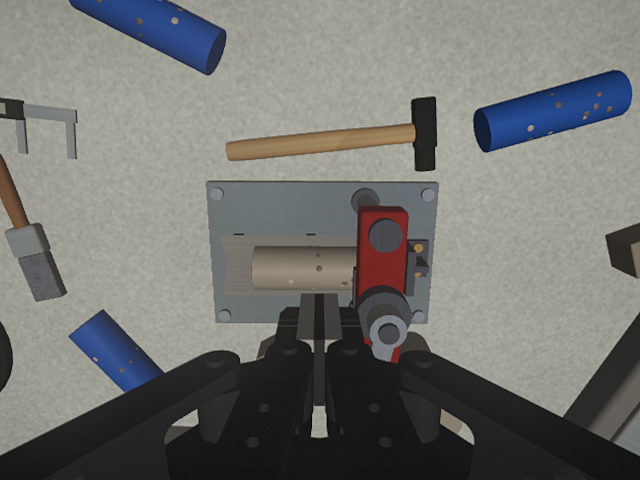

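The wrist view shows the core's rear end at (252,267), the hub at (388,333), and the plate with horizontal edges, so the tool yaw matches the jig. Next I work out positions.

Run:
```python
from h import *
from scipy.optimize import least_squares
c=load('w1'); W=cloud(c)
a=cv2.resize(c['color'][170:370,200:450],None,fx=3.2,fy=3,interpolation=cv2.INTER_CUBIC)[:, :, ::-1]; cv2.imwrite('pics/w1c.png',a)
a=np.radians(4.8); jx=np.array([np.cos(a),np.sin(a)]); jy=np.array([-np.sin(a),np.cos(a)])
col=c['color'].astype(int)
P=W[(W[...,2]>66)&(W[...,2]<95)&(W[...,0]>480)&(W[...,0]<575)&(W[...,1]>-110)&(W[...,1]<10)]
print('n core',len(P)); print('core jx,jy',np.percentile(P[:,:2]@jx,[1,50,99]),np.percentile(P[:,:2]@jy,[0,1,3]))
def res(p):
    aa=p[1]; d=np.array([-np.sin(aa),np.cos(aa),0]); q=P-np.array([p[0],0,p[2]]); r=q-np.outer(q@d,d); return np.linalg.norm(r,axis=1)-27
f=least_squares(res,[510,0.07,60],loss='soft_l1');print(f.x,np.degrees(f.x[1]))
red=(col[...,0]>90)&(col[...,1]<50)&(col[...,2]<60)&(W[...,2]>172)&(W[...,2]<188); P=W[red]
print('red',len(P),np.median(P[:,2]),np.percentile(P[:,:2]@jx,[0,1,99,100]),np.percentile(P[:,:2]@jy,[0,1,50,99,100]))
for (u,v) in [(388,333),(386,236),(410,260),(252,267),(217,194),(429,195),(224,314),(418,316)]:
    w=W[v-1:v+2,u-1:u+2].reshape(-1,3); m=np.nanmedian(w,0); print((u,v),m,m[:2]@jx,m[:2]@jy)
# plate rows/cols
m=(W[...,2]>8)&(W[...,2]<20)&(W[...,0]>400)&(W[...,0]<640)&(abs(W[...,1])<200); m=cv2.morphologyEx(m.astype(np.uint8),cv2.MORPH_OPEN,np.ones((3,3)))>0
P=W[m]; print('plate jx,jy',np.percentile(P[:,:2]@jx,[0,1,99]),np.percentile(P[:,:2]@jy,[0,.5,99.5,100]))
m=(W[...,2]>60)&(W[...,2]<90)&(abs(W[...,:2]@jx-522)<60)&(W[...,:2]@jy>40); P=W[m]; print('stop',len(P),np.percentile(P[:,:2]@jy,[0,5,50,95,100]),np.percentile(P[:,:2]@jx,[0,100]))
```

```text
n core 3469
core jx,jy [502.57584512 521.35414152 550.20239017] [-136.27602471 -135.01697465 -132.87786661]
[5.30534008e+02 7.84644576e-02 5.94137522e+01] 4.495682261961874
red 2613 179.3491704765512 [434.59253308 434.9279463  582.78120206 587.61341096] [-19.04036752 -18.62187833   1.22404256  23.26733624  24.28759826]
(388, 333) [525.38686361  45.40508864 230.51707213] 527.343657828794 1.2826069438547159
(386, 236) [452.31663756  40.97626826 188.89340994] 454.1591052004858 2.983677988632611
(410, 260) [505.24878997  92.7349227   83.73302782] 511.2366696852965 50.13155918712789
(252, 267) [529.57593851 -91.2822049   83.92420605] 520.0803431171042 -135.275837774276
(217, 194) [ 457.47464835 -148.29650085   20.515827  ] 443.46108900751557 -186.0568960984268
(429, 195) [436.40135128 120.52420348  20.1534146 ] 444.9560357319391 83.58438422808142
(224, 314) [ 624.22133836 -136.10886799   21.17878222] 610.6428097304331 -187.86501039232132
(418, 316) [605.28534402 132.29591497  20.62858534] 614.2327599679646 81.18296238575495
plate jx,jy [408.62930044 428.63397504 624.83146972] [-203.71356324 -202.01748438   95.6973511    97.67511584]
stop 598 [46.41014402 46.75935568 51.97438941 73.23035193 77.62809452] [500.57470688 556.27316208]
```

View pics/w1c.png

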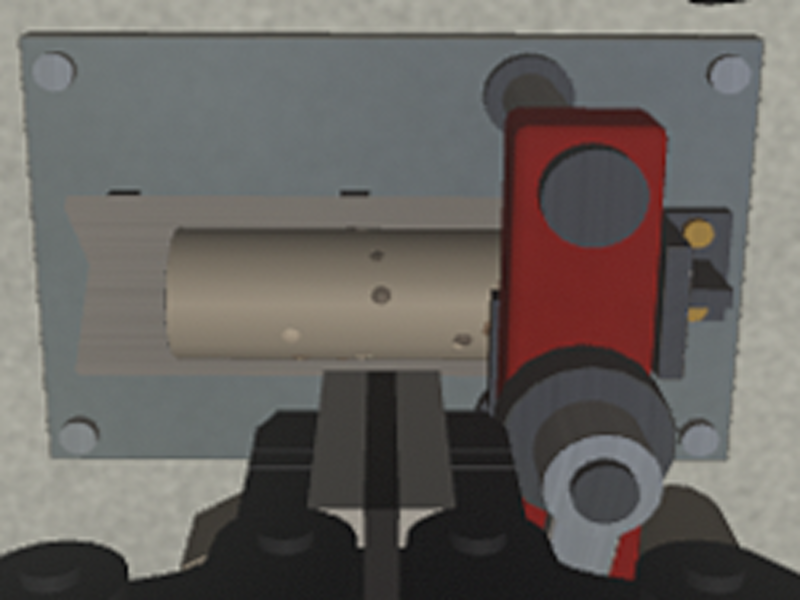

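jog_arm(
  increments="-0.83 -0.96 0 0; -0.83 -0.96 0 0; -0.83 -0.96 0 0; -0.83 -0.96 0 0; 0 0 1 0; 0 0 1 0; 0 0 1 0; 0 0 1 0; 0 0 1 0; 0 0 1 0; 0 0 1 0; 0 0 1 0",
)

```text
t: 4.3
tcp_pos: [541.3, -123.9, 160.6]
ee_rot: [[-0.996, -0.086, 0.001], [-0.086, 0.996, 0.0], [-0.001, 0.0, -1.0]]
wrist_force: [0.4, -0.0, -0.1]
finger_gap: 0.1
```

jog_arm(
  increments="0 0 1 0; 0 0 1 0; 0 0 0.8 0; 0 0 0.5 0; 0 0 0.27 0; 0 0 0 0; 0 0 0 0",
)

```text
t: 5.0
tcp_pos: [542.3, -125.7, 55.5]
ee_rot: [[-0.996, -0.085, 0.002], [-0.085, 0.996, -0.001], [-0.002, -0.001, -1.0]]
wrist_force: [0.2, -0.8, -0.1]
finger_gap: -0.1
```

```bash
cat >> h.py <<'E'
A=np.radians(4.8); JX=np.array([np.cos(A),np.sin(A)]); JY=np.array([-np.sin(A),np.cos(A)])
def jig(p): return np.array([p[:2]@JX,p[:2]@JY,p[2]])
def st():
    s=manip.state(); F=s['wrist_force']; print('t',round(s['t'],2),'jig',jig(s['tcp_pos']).round(1),'F jig',np.round([F[:2]@JX,F[:2]@JY,F[2]],2),'gap',round(s['finger_gap'],1)); return s
E
python3 - <<'E'
from h import *
st(); cap('side','s1')
c=load('s1'); cv2.imwrite('pics/s1c.png',cv2.resize(c['color'][130:335,225:425],None,fx=2.9,fy=2.9,interpolation=cv2.INTER_CUBIC)[:,:,::-1])
E
```

```text
t 5.0 jig [ 529.9 -170.6   55.5] F jig [ 0.14 -0.79 -0.12] gap -0.1
```

View pics/s1c.png

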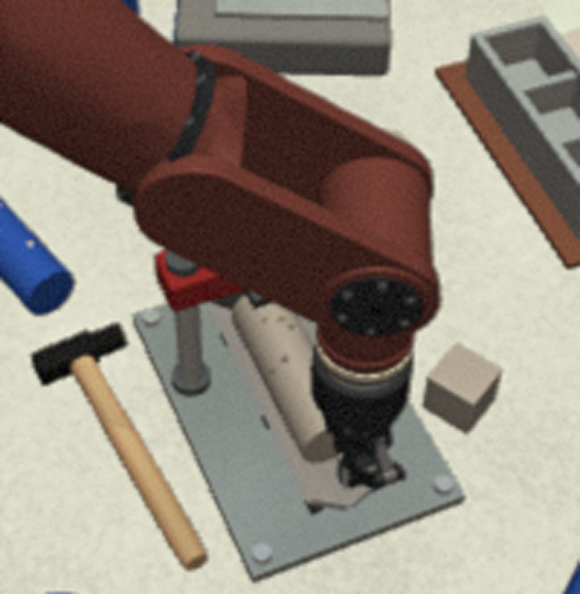

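jog_arm(
  increments="0.03 0.14 0 0; 0 0.14 0 0; 0 0.14 0 0; 0 0.1 0 0; 0 0.06 0 0; 0 0.06 0 0; 0 0.06 0 0",
)

```text
t: 5.75
tcp_pos: [538.5, -104.6, 54.3]
ee_rot: [[-0.996, -0.084, -0.0], [-0.084, 0.996, -0.0], [0.0, -0.0, -1.0]]
wrist_force: [-1.4, -0.4, -0.1]
finger_gap: 0.2
```

jog_arm(
  increments="0 0.05 0 0; 0 0.05 0 0; 0 0.05 0 0; 0 0.05 0 0; 0 0.05 0 0",
)

```text
t: 6.25
tcp_pos: [538.0, -97.6, 54.3]
ee_rot: [[-0.996, -0.084, 0.0], [-0.084, 0.996, -0.001], [-0.0, -0.001, -1.0]]
wrist_force: [-0.2, -3.5, -1.9]
finger_gap: -0.0
```

```bash
python3 -c "
from h import *
st()"
```

```text
t 6.25 jig [ 528.  -142.3   54.3] F jig [-0.48 -3.48 -1.87] gap -0.0
```

jog_arm(
  increments="0 0.05 0 0; 0 0.05 0 0; 0 0.05 0 0; 0 0.05 0 0; 0 0.05 0 0; 0 0.05 0 0",
)

```text
t: 6.85
tcp_pos: [537.2, -88.1, 54.3]
ee_rot: [[-0.996, -0.084, 0.0], [-0.084, 0.996, -0.0], [-0.0, -0.0, -1.0]]
wrist_force: [1.7, -4.6, -1.5]
finger_gap: 0.3
```

jog_arm(
  increments="0 0.05 0 0; 0 0.05 0 0; 0 0.05 0 0; 0 0.05 0 0",
)

```text
t: 7.25
tcp_pos: [536.7, -82.2, 54.3]
ee_rot: [[-0.996, -0.084, 0.0], [-0.084, 0.996, -0.0], [-0.0, -0.0, -1.0]]
wrist_force: [0.9, -4.4, -1.2]
finger_gap: 0.4
```

jog_arm(
  increments="0 0.03 0 0; 0 0.03 0 0; 0 0.03 0 0",
)

```text
t: 7.55
tcp_pos: [536.6, -80.7, 54.4]
ee_rot: [[-0.996, -0.085, 0.0], [-0.085, 0.996, -0.002], [-0.0, -0.002, -1.0]]
wrist_force: [0.8, -8.1, -2.8]
finger_gap: -0.0
```

jog_arm(
  increments="0 0.02 0 0; 0 0.02 0 0",
)

```text
t: 7.75
tcp_pos: [536.6, -80.7, 54.5]
ee_rot: [[-0.996, -0.086, 0.001], [-0.086, 0.996, -0.004], [-0.0, -0.005, -1.0]]
wrist_force: [-0.2, -12.6, -3.0]
finger_gap: -0.1
```

jog_arm(
  increments="0 0.02 0 0; 0 0.02 0 0",
)

```text
t: 7.95
tcp_pos: [536.7, -80.6, 54.5]
ee_rot: [[-0.996, -0.086, 0.001], [-0.086, 0.996, -0.007], [-0.001, -0.007, -1.0]]
wrist_force: [-0.8, -15.3, -2.8]
finger_gap: 0.4
```

jog_arm(
  increments="0 0.02 0 0; 0 0.02 0 0",
)

```text
t: 8.15
tcp_pos: [536.9, -80.7, 54.8]
ee_rot: [[-0.996, -0.087, 0.002], [-0.087, 0.996, -0.009], [-0.001, -0.009, -1.0]]
wrist_force: [1.3, -18.9, -2.9]
finger_gap: -0.0
```

jog_arm(
  increments="0 -0.2 0 0; 0 -0.5 0 0; 0 0 -0.5 0; 0 0 -1 0; 0 0 -1 0; 0 0 -1 0; 0 0 -1 0; 0 0 -1 0; 0 0 -1 0; 0 0 -1 0; 0 0 -1 0; 0 0 -1 0",
)

```text
t: 9.35
tcp_pos: [537.5, -95.9, 341.7]
ee_rot: [[-0.996, -0.085, 0.001], [-0.085, 0.996, 0.001], [-0.001, 0.001, -1.0]]
wrist_force: [-1.2, 0.4, 1.0]
finger_gap: 0.3
```

jog_arm(
  increments="0 0 -1 0; 0 0 -1 0; 0 0 0 0; 0 0 0 0",
  jaw=-0.3,
)

```text
t: 9.75
tcp_pos: [538.0, -96.3, 401.0]
ee_rot: [[-0.996, -0.085, 0.003], [-0.085, 0.996, 0.0], [-0.003, -0.0, -1.0]]
wrist_force: [0.2, 0.4, 0.1]
finger_gap: 55.2
```

Run:
```python
from h import *
st(); c=cap('wrist','w2');
```

```text
t 9.75 jig [ 528. -141.  401.] F jig [0.27 0.43 0.13] gap 55.2
```

View pics/w2.png

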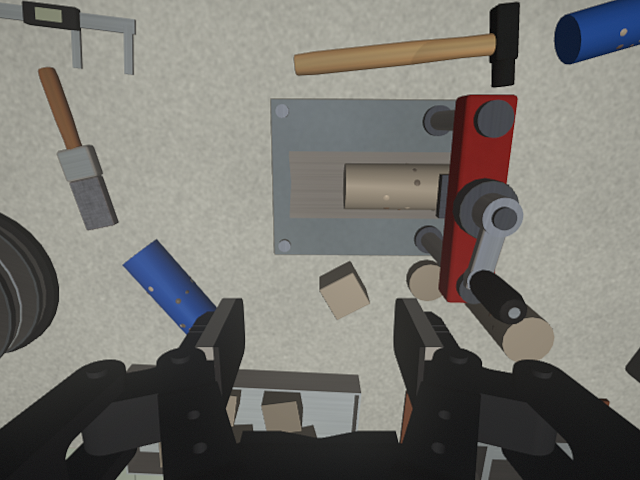

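The wrist view shows the core's rear end at (344,186), well forward of before. The grip top centre is at (514,312) and the screw centre at (505,217).

Run:
```python
from h import *
c=load('w2'); W=cloud(c); K=c['mtx']; R=c['attitude']; e=c['eye']
cv2.imwrite('pics/w2c.png',cv2.resize(c['color'][150:350,420:560],None,fx=3,fy=3,interpolation=cv2.INTER_CUBIC)[:,:,::-1])
JW=np.concatenate([W[...,:2]@JX[:,None],W[...,:2]@JY[:,None],W[...,2:]],-1)
def ray(u,v,z):
    d=R@np.array([(u-K[0,2])/K[0,0],-(v-K[1,2])/K[1,1],-1]); return jig(e+d*(z-e[2])/d[2])
print('grip top',ray(514,312,283), 'depth',JW[311:314,513:516].reshape(-1,3).mean(0))
h=JW[215:220,503:508].reshape(-1,3).mean(0);print('hub depth',h,'ray',ray(505,217,h[2]))
P=JW[(JW[...,2]>66)&(JW[...,2]<95)&(JW[...,0]>490)&(JW[...,0]<560)&(JW[...,1]>-140)&(JW[...,1]<-20)]
print('core',np.percentile(P[:,1],[0,1,3,5]),np.percentile(P[:,0],[0,1,99]),P[:,2].max())
print('rear ray z60/80',ray(344,186,60),ray(344,186,87))
col=c['color'].astype(int); red=(col[...,0]>90)&(col[...,1]<50)&(col[...,2]<60)&(JW[...,2]>174)&(JW[...,2]<186)
P=JW[red];print('red',np.percentile(P[:,0],[0,1,99,100]),np.percentile(P[:,1],[0,1,99,100]))
blk=(col.max(-1)<60)&(JW[...,2]>225)&(JW[...,2]<290)&(abs(JW[...,0]-575)<35)&(abs(JW[...,1])<40); P=JW[blk]; print('blk',len(P),P.min(0),P.max(0))
from scipy.optimize import least_squares
P=P[(P[:,2]<278)&(P[:,2]>228)]
f=least_squares(lambda p:np.hypot(P[:,0]-p[0],P[:,1]-p[1])-12.5,[577,-5],loss='soft_l1',f_scale=2); print('grip cyl',f.x,np.sqrt(np.mean(f.fun**2)))
# pad
m=(JW[...,2]>90)&(JW[...,2]<140)&(abs(JW[...,0]-528)<30)&(abs(JW[...,1])<30);P=JW[m];print('pad',len(P),P.min(0),P.max(0)) if len(P) else 0
```

```text
grip top [582.86408667  -7.85684455 283.        ] depth [582.57479694  -8.17101771 283.60538228]
hub depth [527.47823309   1.60163469 230.79034747] ray [527.47555167   1.60073677 230.79034747]
core [-113.44664568 -113.14750481 -111.19692754 -109.51028406] [502.14163287 503.07399651 552.50269597] 88.68034493923238
rear ray z60/80 [ 528.32080518 -112.8760915    60.        ] [ 524.42292476 -114.54253647   87.        ]
red [434.96475654 435.17600115 618.8614617  622.86821961] [-20.01477743 -19.28192049  22.39925939  23.35359183]
blk 1765 [569.89504533 -21.18374518 228.03506074] [593.75759873   1.34354729 284.23627924]
grip cyl [583.24080704  -7.94615093] 0.5699193981871918
pad 411 [506.67006097 -20.734882   116.92451026] [550.67191751 -11.92089072 132.60535664]
```

View pics/w2c.png

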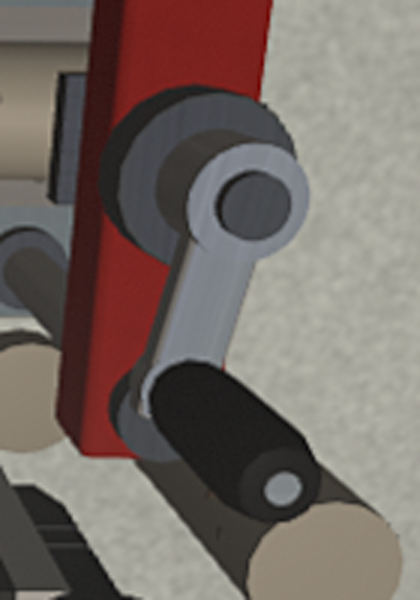

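jog_arm(
  increments="-0.37 0.888 0 0; -0.37 0.888 0 0; -0.37 0.888 0 0; -0.37 0.888 0 0; -0.36 0.885 0 0; 0 0 0.9 0; 0 0 1 0; 0 0 1 0; 0 0 1 0; 0 0 0.7 0; 0 0 0.5 0; 0 0 0 0",
)

```text
t: 11.0
tcp_pos: [578.9, 40.6, 241.9]
ee_rot: [[-0.996, -0.084, -0.008], [-0.084, 0.996, 0.001], [0.008, 0.001, -1.0]]
wrist_force: [-0.2, -0.0, -1.0]
finger_gap: 55.4
```

Run:
```python
from h import *
st(); c=cap('wrist','w3');
```

```text
t 11.0 jig [580.3  -8.  241.9] F jig [-0.17  0.01 -0.97] gap 55.4
```

View pics/w3.png

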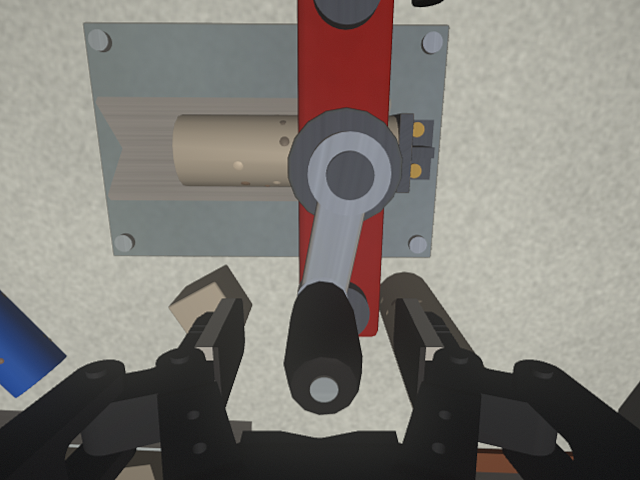

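jog_arm(
  increments="0 0 0.2 0; 0 0 0 0; 0 0 0 0",
)

```text
t: 11.35
tcp_pos: [582.3, 40.3, 241.4]
ee_rot: [[-0.996, -0.084, 0.002], [-0.084, 0.996, -0.0], [-0.002, -0.0, -1.0]]
wrist_force: [-0.1, 0.6, 0.8]
finger_gap: 55.6
```

jog_arm(
  increments="0 0.02 0.27 0; 0 0 0 0; 0 0 0 0",
)

```text
t: 11.65
tcp_pos: [581.3, 41.0, 231.8]
ee_rot: [[-0.996, -0.084, -0.001], [-0.084, 0.996, 0.0], [0.001, 0.0, -1.0]]
wrist_force: [0.5, -0.1, -0.7]
finger_gap: 55.4
```

jog_arm(
  increments="0 0 0 0; 0 0 0 0; 0 0 0 0; 0 0 0 0; 0 0 0 0; 0 0 0 0",
  jaw=1,
)

```text
t: 12.25
tcp_pos: [581.7, 41.2, 232.6]
ee_rot: [[-0.996, -0.084, 0.0], [-0.084, 0.996, 0.001], [-0.0, 0.001, -1.0]]
wrist_force: [-0.9, 1.5, 2.6]
finger_gap: 23.8
```

Run:
```python
from h import *
st()
# table of moves for crank: 10 deg steps from angle t0
r=55
def rows(a0,a1,step):
    n=int(round(abs(a1-a0)/step)); t=np.radians(np.linspace(a0,a1,n+1)); x=r*np.cos(t); y=r*np.sin(t)
    print(a0,'->',a1,'; '.join(f'{-dx/30:.3f} {dy/30:.3f}' for dx,dy in zip(np.diff(x),np.diff(y))))
rows(-10,-130,10); rows(-130,-250,10); rows(-250,-370,10)
```

```text
t 12.25 jig [583.1  -7.6 232.6] F jig [-0.78  1.57  2.56] gap 23.8
-10 -> -130 0.083 -0.309; 0.135 -0.290; 0.183 -0.262; 0.226 -0.226; 0.262 -0.183; 0.290 -0.135; 0.309 -0.083; 0.318 -0.028; 0.318 0.028; 0.309 0.083; 0.290 0.135; 0.262 0.183
-130 -> -250 0.226 0.226; 0.183 0.262; 0.135 0.290; 0.083 0.309; 0.028 0.318; -0.028 0.318; -0.083 0.309; -0.135 0.290; -0.183 0.262; -0.226 0.226; -0.262 0.183; -0.290 0.135
-250 -> -370 -0.309 0.083; -0.318 0.028; -0.318 -0.028; -0.309 -0.083; -0.290 -0.135; -0.262 -0.183; -0.226 -0.226; -0.183 -0.262; -0.135 -0.290; -0.083 -0.309; -0.028 -0.318; 0.028 -0.318
```

jog_arm(
  increments="0.083 -0.309 0 0; 0.135 -0.290 0 0; 0.183 -0.262 0 0",
)

```text
t: 12.55
tcp_pos: [571.9, 15.8, 232.6]
ee_rot: [[-0.996, -0.085, 0.001], [-0.085, 0.996, 0.004], [-0.001, 0.004, -1.0]]
wrist_force: [-1.7, 7.4, 3.3]
finger_gap: 23.7
```

```bash
cat >> h.py <<'E'
def cr():
    s=manip.state(); p=jig(s['tcp_pos'])[:2]-np.array([528.8,1.7]); F=s['wrist_force'][:2]; F=np.array([F@JX,F@JY]); r=np.hypot(*p); er=p/r; et=np.array([er[1],-er[0]])
    print('t %.2f ang %.1f r %.1f Ftan(resist) %.2f Frad %.2f z %.1f Fz %.1f gap %.1f'%(s['t'],np.degrees(np.arctan2(p[1],p[0])),r,-F@et,F@er,s['tcp_pos'][2],s['wrist_force'][2],s['finger_gap']))
E
python3 -c "
from h import *
cr()"
```

```text
t 12.55 ang -38.5 r 54.3 Ftan(resist) 5.22 Frad -5.52 z 232.6 Fz 3.3 gap 23.7
```

jog_arm(
  increments="0.226 -0.226 0 0; 0.262 -0.183 0 0; 0.290 -0.135 0 0; 0.309 -0.083 0 0; 0.318 -0.028 0 0; 0.318 0.028 0 0; 0.309 0.083 0 0; 0.290 0.135 0 0; 0.262 0.183 0 0",
)

```text
t: 13.45
tcp_pos: [497.6, 1.3, 232.7]
ee_rot: [[-0.996, -0.084, 0.008], [-0.084, 0.996, 0.001], [-0.008, 0.0, -1.0]]
wrist_force: [7.9, 3.6, -2.5]
finger_gap: 23.7
```

```bash
python3 -c "
from h import *
cr()"
```

```text
t 13.45 ang -127.9 r 53.3 Ftan(resist) 4.67 Frad -7.39 z 232.7 Fz -2.5 gap 23.7
```

jog_arm(
  increments="0.226 0.226 0 0; 0.183 0.262 0 0; 0.135 0.290 0 0; 0.083 0.309 0 0; 0.028 0.318 0 0; -0.028 0.318 0 0",
)

```text
t: 14.05
tcp_pos: [472.1, 48.7, 232.6]
ee_rot: [[-0.996, -0.084, 0.0], [-0.084, 0.996, -0.005], [0.0, -0.005, -1.0]]
wrist_force: [-1.0, -5.8, 2.8]
finger_gap: 23.8
```

```bash
python3 -c "
from h import *
cr()"
```

```text
t 14.05 ang 172.3 r 54.8 Ftan(resist) 5.83 Frad 0.73 z 232.6 Fz 2.8 gap 23.8
```

jog_arm(
  increments="-0.083 0.309 0 0; -0.135 0.290 0 0; -0.183 0.262 0 0; -0.226 0.226 0 0; -0.262 0.183 0 0; -0.290 0.135 0 0",
)

```text
t: 14.65
tcp_pos: [501.7, 96.6, 232.6]
ee_rot: [[-0.996, -0.085, -0.006], [-0.085, 0.996, 0.001], [0.005, 0.002, -1.0]]
wrist_force: [-7.0, 2.5, 6.7]
finger_gap: 23.8
```

```bash
python3 -c "
from h import *
cr()"
```

```text
t 14.65 ang 111.6 r 56.5 Ftan(resist) 5.11 Frad 5.37 z 232.6 Fz 6.7 gap 23.8
```

jog_arm(
  increments="-0.309 0.113 0 0; -0.318 0.058 0 0; -0.318 -0.028 0 0; -0.309 -0.083 0 0; -0.290 -0.135 0 0; -0.262 -0.183 0 0",
)

```text
t: 15.25
tcp_pos: [557.8, 93.4, 232.6]
ee_rot: [[-0.996, -0.085, -0.002], [-0.085, 0.996, 0.002], [0.002, 0.002, -1.0]]
wrist_force: [-5.2, 2.8, 6.0]
finger_gap: 23.6
```

```bash
sed -i 's/528.8,1.7\]/528.8,3.0]/' h.py; python3 -c "
from h import *
cr()"
```

```text
t 15.25 ang 51.2 r 55.7 Ftan(resist) 5.84 Frad -0.61 z 232.6 Fz 6.0 gap 23.6
```

jog_arm(
  increments="-0.226 -0.226 0 0; -0.183 -0.262 0 0; -0.135 -0.290 0 0; -0.083 -0.309 0 0; -0.028 -0.318 0 0; 0.028 -0.318 0 0",
)

```text
t: 15.85
tcp_pos: [581.9, 43.8, 232.6]
ee_rot: [[-0.996, -0.085, 0.001], [-0.085, 0.996, 0.003], [-0.001, 0.003, -1.0]]
wrist_force: [-1.6, 6.0, 3.6]
finger_gap: 23.5
```

```bash
python3 -c "
from h import *
cr()
W=cloud(cap('side','s2'))
J=np.concatenate([W[...,:2]@JX[:,None],W[...,:2]@JY[:,None],W[...,2:]],-1)
m=(J[...,2]>92)&(J[...,2]<142)&(abs(J[...,0]-528)<24)&(abs(J[...,1]+18)<8);P=J[m];print(len(P),np.percentile(P[:,2],[0,2,10,50,90,100]) if len(P) else '')
c=load('s2'); cv2.imwrite('pics/s2c.png',cv2.resize(c['color'][165:335,255:400],None,fx=3.5,fy=3.5,interpolation=cv2.INTER_CUBIC)[:,:,::-1])
"
```

```text
t 15.85 ang -8.3 r 55.3 Ftan(resist) 5.86 Frad -1.93 z 232.6 Fz 3.6 gap 23.5
97 [102.10548562 103.15995368 106.56466589 112.95791748 116.83379833
 128.32365877]
```

View pics/s2c.png

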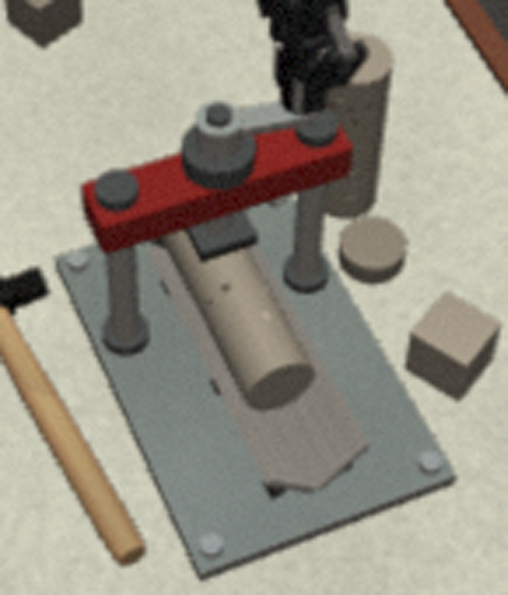

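jog_arm(
  increments="0.083 -0.309 0 0; 0.135 -0.290 0 0; 0.183 -0.262 0 0; 0.226 -0.226 0 0; 0.262 -0.183 0 0; 0.290 -0.135 0 0; 0.309 -0.083 0 0; 0.318 -0.028 0 0; 0.318 0.028 0 0; 0.309 0.083 0 0; 0.290 0.135 0 0; 0.262 0.183 0 0",
)

```text
t: 17.1
tcp_pos: [496.9, 1.8, 232.7]
ee_rot: [[-0.996, -0.084, 0.006], [-0.084, 0.996, -0.002], [-0.006, -0.002, -1.0]]
wrist_force: [6.1, -0.2, -1.0]
finger_gap: 24.0
```

```bash
python3 -c "
from h import *
cr()"
```

```text
t 17.10 ang -128.0 r 54.3 Ftan(resist) 5.18 Frad -3.17 z 232.7 Fz -1.0 gap 24.0
```

jog_arm(
  increments="0.226 0.226 0 0; 0.183 0.262 0 0; 0.135 0.290 0 0; 0.083 0.309 0 0; 0.028 0.318 0 0; -0.028 0.318 0 0",
)

```text
t: 17.7
tcp_pos: [472.1, 50.5, 232.6]
ee_rot: [[-0.996, -0.084, 0.001], [-0.084, 0.996, -0.005], [-0.001, -0.005, -1.0]]
wrist_force: [0.2, -5.5, 2.9]
finger_gap: 23.5
```

```bash
python3 -c "
from h import *
cr()"
```

```text
t 17.70 ang 171.8 r 54.6 Ftan(resist) 5.45 Frad -0.52 z 232.6 Fz 2.9 gap 23.5
```

jog_arm(
  increments="-0.083 0.309 0 0; -0.135 0.290 0 0; -0.183 0.262 0 0; -0.226 0.226 0 0",
)

```text
t: 18.1
tcp_pos: [486.9, 85.4, 232.6]
ee_rot: [[-0.996, -0.084, -0.003], [-0.084, 0.996, -0.004], [0.003, -0.003, -1.0]]
wrist_force: [-4.1, -2.6, 5.7]
finger_gap: 23.6
```

```bash
python3 -c "
from h import *
cr()"
```

```text
t 18.10 ang 131.3 r 55.1 Ftan(resist) 4.68 Frad 1.15 z 232.6 Fz 5.7 gap 23.6
```

jog_arm(
  increments="-0.262 0.183 0 0; -0.290 0.135 0 0; -0.309 0.083 0 0",
)

```text
t: 18.4
tcp_pos: [511.5, 100.6, 232.6]
ee_rot: [[-0.996, -0.085, -0.003], [-0.085, 0.996, -0.001], [0.003, -0.001, -1.0]]
wrist_force: [-4.9, -0.1, 6.7]
finger_gap: 23.6
```

```bash
python3 -c "
from h import *
cr()"
```

```text
t 18.40 ang 101.1 r 55.5 Ftan(resist) 4.76 Frad 1.26 z 232.6 Fz 6.7 gap 23.6
```

jog_arm(
  increments="-0.318 0.028 0 0; -0.318 -0.028 0 0",
)

```text
t: 18.6
tcp_pos: [530.7, 102.7, 232.6]
ee_rot: [[-0.996, -0.085, -0.003], [-0.085, 0.996, -0.0], [0.003, 0.0, -1.0]]
wrist_force: [-6.5, 0.7, 6.1]
finger_gap: 24.0
```

```bash
python3 -c "
from h import *
cr()"
```

```text
t 18.60 ang 81.1 r 55.6 Ftan(resist) 6.50 Frad 0.21 z 232.6 Fz 6.1 gap 24.0
```

jog_arm(
  increments="-0.309 -0.083 0 0; -0.290 -0.135 0 0",
)

```text
t: 18.8
tcp_pos: [549.4, 98.1, 232.6]
ee_rot: [[-0.996, -0.085, -0.002], [-0.085, 0.996, 0.001], [0.002, 0.001, -1.0]]
wrist_force: [-5.1, 2.5, 5.5]
finger_gap: 23.6
```

```bash
python3 -c "
from h import *
cr()"
```

```text
t 18.80 ang 61.2 r 55.7 Ftan(resist) 5.66 Frad 0.16 z 232.6 Fz 5.5 gap 23.6
```

jog_arm(
  increments="-0.262 -0.183 0 0",
)

```text
t: 18.9
tcp_pos: [557.8, 93.4, 232.6]
ee_rot: [[-0.996, -0.085, -0.002], [-0.085, 0.996, 0.001], [0.002, 0.002, -1.0]]
wrist_force: [-4.5, 3.2, 6.1]
finger_gap: 23.6
```

```bash
python3 -c "
from h import *
cr()"
```

```text
t 18.90 ang 51.2 r 55.7 Ftan(resist) 5.52 Frad 0.16 z 232.6 Fz 6.1 gap 23.6
```

jog_arm(
  increments="-0.226 -0.226 0 0",
)

```text
t: 19.0
tcp_pos: [565.3, 87.4, 232.6]
ee_rot: [[-0.996, -0.085, -0.001], [-0.085, 0.996, 0.002], [0.001, 0.002, -1.0]]
wrist_force: [-4.0, 3.1, 4.9]
finger_gap: 23.8
```

```bash
python3 -c "
from h import *
cr()"
```

```text
t 19.00 ang 41.3 r 55.7 Ftan(resist) 5.08 Frad -0.57 z 232.6 Fz 4.9 gap 23.8
```

jog_arm(
  increments="-0.183 -0.262 0 0",
)

```text
t: 19.1
tcp_pos: [571.6, 80.1, 232.7]
ee_rot: [[-0.996, -0.085, -0.001], [-0.085, 0.996, 0.002], [0.001, 0.002, -1.0]]
wrist_force: [-3.4, 4.2, 5.1]
finger_gap: 23.8
```

```bash
python3 -c "
from h import *
cr()"
```

```text
t 19.10 ang 31.4 r 55.7 Ftan(resist) 5.41 Frad -0.30 z 232.7 Fz 5.1 gap 23.8
```

jog_arm(
  increments="-0.135 -0.290 0 0",
)

```text
t: 19.2
tcp_pos: [576.6, 71.9, 232.6]
ee_rot: [[-0.996, -0.085, -0.0], [-0.085, 0.996, 0.002], [0.0, 0.002, -1.0]]
wrist_force: [-2.8, 4.3, 4.6]
finger_gap: 23.8
```

```bash
python3 -c "
from h import *
cr()
W=cloud(cap('side','s3'))
J=np.concatenate([W[...,:2]@JX[:,None],W[...,:2]@JY[:,None],W[...,2:]],-1)
m=(J[...,2]>80)&(J[...,2]<142)&(abs(J[...,0]-528)<24)&(abs(J[...,1]+18)<8);P=J[m];print(len(P),np.percentile(P[:,2],[0,2,10,50,90,100]) if len(P) else '')
c=load('s3'); cv2.imwrite('pics/s3c.png',cv2.resize(c['color'][165:335,255:400],None,fx=3.5,fy=3.5,interpolation=cv2.INTER_CUBIC)[:,:,::-1])
"
```

```text
t 19.20 ang 21.5 r 55.6 Ftan(resist) 5.08 Frad -0.61 z 232.6 Fz 4.6 gap 23.8
144 [ 80.20208651  80.55161522  82.58795512  98.01190147 103.45861089
 124.118002  ]
```

View pics/s3c.png

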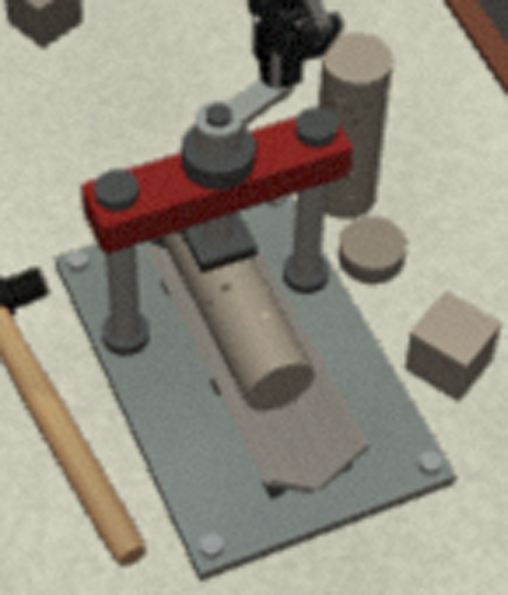

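jog_arm(
  increments="-0.083 -0.309 0 0; -0.028 -0.318 0 0",
)

```text
t: 19.45
tcp_pos: [581.8, 53.5, 232.6]
ee_rot: [[-0.996, -0.085, 0.001], [-0.085, 0.996, 0.003], [-0.001, 0.002, -1.0]]
wrist_force: [-1.1, 4.7, 2.7]
finger_gap: 23.7
```

```bash
python3 -c "
from h import *
cr()"
```

```text
t 19.45 ang 1.7 r 55.5 Ftan(resist) 4.84 Frad -0.60 z 232.6 Fz 2.7 gap 23.7
```

jog_arm(
  increments="0.028 -0.318 0 0",
)

```text
t: 19.55
tcp_pos: [582.0, 43.8, 232.7]
ee_rot: [[-0.996, -0.085, 0.002], [-0.085, 0.996, 0.003], [-0.002, 0.002, -1.0]]
wrist_force: [-0.2, 5.1, 3.9]
finger_gap: 23.5
```

```bash
python3 -c "
from h import *
cr()"
```

```text
t 19.55 ang -8.3 r 55.4 Ftan(resist) 5.11 Frad -0.48 z 232.7 Fz 3.9 gap 23.5
```

jog_arm(
  increments="0.083 -0.309 0 0",
)

```text
t: 19.65
tcp_pos: [580.5, 34.3, 232.7]
ee_rot: [[-0.996, -0.085, 0.002], [-0.085, 0.996, 0.003], [-0.002, 0.002, -1.0]]
wrist_force: [-0.8, 4.9, 3.6]
finger_gap: 23.7
```

```bash
python3 -c "
from h import *
cr()"
```

```text
t 19.65 ang -18.3 r 55.3 Ftan(resist) 4.58 Frad -1.97 z 232.7 Fz 3.6 gap 23.7
```

jog_arm(
  increments="0.135 -0.290 0 0",
)

```text
t: 19.75
tcp_pos: [577.3, 25.2, 232.7]
ee_rot: [[-0.996, -0.085, 0.003], [-0.085, 0.996, 0.002], [-0.003, 0.002, -1.0]]
wrist_force: [1.1, 5.0, 2.9]
finger_gap: 23.9
```

```bash
python3 -c "
from h import *
cr()"
```

```text
t 19.75 ang -28.3 r 55.2 Ftan(resist) 5.00 Frad -1.01 z 232.7 Fz 2.9 gap 23.9
```

jog_arm(
  increments="0.183 -0.262 0 0",
)

```text
t: 19.85
tcp_pos: [572.6, 16.9, 232.7]
ee_rot: [[-0.996, -0.085, 0.003], [-0.085, 0.996, 0.002], [-0.003, 0.002, -1.0]]
wrist_force: [1.7, 5.4, 3.3]
finger_gap: 23.5
```

```bash
python3 -c "
from h import *
cr()"
```

```text
t 19.85 ang -38.3 r 55.1 Ftan(resist) 5.43 Frad -1.52 z 232.7 Fz 3.3 gap 23.5
```

jog_arm(
  increments="0.226 -0.226 0 0",
)

```text
t: 19.95
tcp_pos: [566.6, 9.5, 232.7]
ee_rot: [[-0.996, -0.084, 0.004], [-0.084, 0.996, 0.002], [-0.004, 0.002, -1.0]]
wrist_force: [2.5, 5.2, 2.1]
finger_gap: 23.9
```

```bash
python3 -c "
from h import *
cr()"
```

```text
t 19.95 ang -48.2 r 54.9 Ftan(resist) 5.49 Frad -1.72 z 232.7 Fz 2.1 gap 23.9
```

jog_arm(
  increments="0.262 -0.183 0 0",
)

```text
t: 20.05
tcp_pos: [559.4, 3.2, 232.7]
ee_rot: [[-0.996, -0.084, 0.004], [-0.084, 0.996, 0.002], [-0.004, 0.002, -1.0]]
wrist_force: [3.6, 4.6, 2.1]
finger_gap: 23.6
```

```bash
python3 -c "
from h import *
cr()"
```

```text
t 20.05 ang -58.2 r 54.8 Ftan(resist) 5.67 Frad -1.52 z 232.7 Fz 2.1 gap 23.6
```

jog_arm(
  increments="0.290 -0.135 0 0",
)

```text
t: 20.15
tcp_pos: [551.2, -1.7, 232.7]
ee_rot: [[-0.996, -0.084, 0.005], [-0.084, 0.996, 0.002], [-0.005, 0.001, -1.0]]
wrist_force: [3.8, 4.7, 2.4]
finger_gap: 23.4
```

```bash
python3 -c "
from h import *
cr()"
```

```text
t 20.15 ang -68.2 r 54.7 Ftan(resist) 5.54 Frad -2.49 z 232.7 Fz 2.4 gap 23.4
```

jog_arm(
  increments="0.309 -0.083 0 0",
)

```text
t: 20.25
tcp_pos: [542.3, -5.1, 232.6]
ee_rot: [[-0.996, -0.084, 0.005], [-0.084, 0.996, 0.001], [-0.005, 0.001, -1.0]]
wrist_force: [4.3, 4.8, 2.2]
finger_gap: 23.6
```

```bash
python3 -c "
from h import *
cr()"
```

```text
t 20.25 ang -78.2 r 54.6 Ftan(resist) 5.50 Frad -3.37 z 232.6 Fz 2.2 gap 23.6
```

jog_arm(
  increments="0.318 -0.028 0 0",
)

```text
t: 20.35
tcp_pos: [533.0, -6.9, 232.7]
ee_rot: [[-0.996, -0.084, 0.006], [-0.084, 0.996, 0.001], [-0.006, 0.0, -1.0]]
wrist_force: [5.0, 4.4, 0.8]
finger_gap: 23.7
```

```bash
python3 -c "
from h import *
cr()"
```

```text
t 20.35 ang -88.2 r 54.5 Ftan(resist) 5.51 Frad -3.79 z 232.7 Fz 0.8 gap 23.7
```

jog_arm(
  increments="0.318 0.058 0 0",
)

```text
t: 20.45
tcp_pos: [523.5, -7.0, 232.7]
ee_rot: [[-0.996, -0.084, 0.006], [-0.084, 0.996, -0.002], [-0.006, -0.002, -1.0]]
wrist_force: [4.7, -0.9, -0.6]
finger_gap: 23.5
```

```bash
python3 -c "
from h import *
cr()"
```

```text
t 20.45 ang -98.2 r 54.4 Ftan(resist) 4.76 Frad 0.60 z 232.7 Fz -0.6 gap 23.5
```

jog_arm(
  increments="0.309 0.083 0 0",
)

```text
t: 20.55
tcp_pos: [514.1, -5.6, 232.7]
ee_rot: [[-0.996, -0.084, 0.006], [-0.084, 0.996, -0.002], [-0.006, -0.003, -1.0]]
wrist_force: [5.9, -0.5, -0.3]
finger_gap: 23.7
```

```bash
python3 -c "
from h import *
cr()"
```

```text
t 20.55 ang -108.2 r 54.3 Ftan(resist) 5.91 Frad -0.88 z 232.7 Fz -0.3 gap 23.7
```

jog_arm(
  increments="0.290 0.135 0 0",
)

```text
t: 20.65
tcp_pos: [505.2, -2.6, 232.7]
ee_rot: [[-0.996, -0.084, 0.007], [-0.084, 0.996, -0.003], [-0.006, -0.004, -1.0]]
wrist_force: [6.7, -1.7, -1.8]
finger_gap: 24.0
```

```bash
python3 -c "
from h import *
cr()"
```

```text
t 20.65 ang -118.1 r 54.3 Ftan(resist) 6.81 Frad -1.12 z 232.7 Fz -1.8 gap 24.0
```

jog_arm(
  increments="0.262 0.183 0 0",
)

```text
t: 20.75
tcp_pos: [497.0, 1.8, 232.7]
ee_rot: [[-0.996, -0.084, 0.007], [-0.084, 0.996, -0.004], [-0.007, -0.005, -1.0]]
wrist_force: [5.3, -3.9, -0.9]
finger_gap: 24.0
```

```bash
python3 -c "
from h import *
cr()"
```

```text
t 20.75 ang -128.0 r 54.3 Ftan(resist) 6.58 Frad 0.32 z 232.7 Fz -0.9 gap 24.0
```

jog_arm(
  increments="0.226 0.226 0 0",
)

```text
t: 20.85
tcp_pos: [489.6, 7.6, 232.7]
ee_rot: [[-0.996, -0.084, 0.007], [-0.084, 0.996, -0.005], [-0.006, -0.006, -1.0]]
wrist_force: [6.0, -6.1, -0.8]
finger_gap: 23.6
```

```bash
python3 -c "
from h import *
cr()"
```

```text
t 20.85 ang -137.8 r 54.3 Ftan(resist) 8.57 Frad 0.40 z 232.7 Fz -0.8 gap 23.6
```

jog_arm(
  increments="0.092 0.131 0 0",
)

```text
t: 20.95
tcp_pos: [486.1, 11.2, 232.7]
ee_rot: [[-0.996, -0.084, 0.006], [-0.084, 0.996, -0.006], [-0.005, -0.006, -1.0]]
wrist_force: [4.6, -7.2, -1.3]
finger_gap: 24.0
```

```bash
python3 -c "
from h import *
cr()"
```

```text
t 20.95 ang -143.1 r 54.3 Ftan(resist) 8.43 Frad 1.30 z 232.7 Fz -1.3 gap 24.0
```

jog_arm(
  increments="0.092 0.131 0 0",
)

```text
t: 21.05
tcp_pos: [483.4, 14.5, 232.7]
ee_rot: [[-0.996, -0.084, 0.006], [-0.084, 0.996, -0.006], [-0.006, -0.007, -1.0]]
wrist_force: [6.1, -6.2, -1.8]
finger_gap: 23.3
```

```bash
python3 -c "
from h import *
cr()"
```

```text
t 21.05 ang -147.7 r 54.3 Ftan(resist) 8.63 Frad -1.09 z 232.7 Fz -1.8 gap 23.3
```

jog_arm(
  increments="0.070 0.140 0 0",
)

```text
t: 21.15
tcp_pos: [480.8, 18.2, 232.7]
ee_rot: [[-0.996, -0.084, 0.006], [-0.084, 0.996, -0.007], [-0.005, -0.007, -1.0]]
wrist_force: [4.6, -6.9, -0.7]
finger_gap: 23.9
```

```bash
python3 -c "
from h import *
cr()"
```

```text
t 21.15 ang -152.4 r 54.3 Ftan(resist) 8.26 Frad -0.15 z 232.7 Fz -0.7 gap 23.9
```

jog_arm(
  increments="0.055 0.145 0 0",
)

```text
t: 21.25
tcp_pos: [478.6, 22.0, 232.7]
ee_rot: [[-0.996, -0.084, 0.005], [-0.084, 0.996, -0.008], [-0.004, -0.008, -1.0]]
wrist_force: [3.2, -8.5, 0.5]
finger_gap: 23.7
```

```bash
python3 -c "
from h import *
cr()
a=np.array([1.7,8.3,18.3,28.3,38.3,48.2,58.2,68.2,78.2,88.2,98.2,108.2,118.1,128,137.8,143.1,147.7]);f=np.array([4.84,5.11,4.58,5,5.43,5.49,5.67,5.54,5.5,5.51,4.76,5.91,6.81,6.58,8.57,8.43,8.63])
from scipy.optimize import curve_fit
print(curve_fit(lambda x,b,c,k:b+k*np.maximum(0,x-c),a,f,[5.3,105,.084]))
print(curve_fit(lambda x,b,c:b+.084*np.maximum(0,x-c),a,f,[5.3,105]))"
```

```text
t 21.25 ang -157.2 r 54.3 Ftan(resist) 9.03 Frad 1.16 z 232.7 Fz 0.5 gap 23.7
(array([5.22090909e+00, 9.95021611e+01, 7.31871674e-02]), array([[1.49727556e-02, 2.04581708e-01, 2.36646693e-13],
       [2.04581708e-01, 3.32494338e+01, 5.98358152e-02],
       [2.36646693e-13, 5.98358152e-02, 1.41350810e-04]]))
(array([  5.22090909, 103.49018758]), array([[0.01480021, 0.17619301],
       [0.17619301, 5.94301817]]))
```

jog_arm(
  increments="0 0 0 0; 0 0 0 0; 0 0 0 0; 0 0 0 0; 0 0 0 0",
  jaw=-0.3,
)

```text
t: 21.75
tcp_pos: [476.9, 25.3, 232.1]
ee_rot: [[-0.996, -0.084, -0.0], [-0.084, 0.996, -0.0], [0.0, -0.0, -1.0]]
wrist_force: [0.8, -0.1, -0.3]
finger_gap: 55.4
```

```bash
python3 -c "
from h import *
cr()"
```

```text
t 21.75 ang -161.1 r 54.4 Ftan(resist) 0.36 Frad -0.70 z 232.1 Fz -0.3 gap 55.4
```

jog_arm(
  increments="0 0 -0.3 0; 0 0 -0.7 0; 0 0 -1 0; 0 0 -1 0; 0 0 -1 0; 0 0 -1 0; 0 0 -1 0; 0 0 -0.5 0; 0 0 0 0; 0 0 0 0",
)

```text
t: 22.75
tcp_pos: [476.7, 25.3, 426.3]
ee_rot: [[-0.996, -0.084, -0.001], [-0.084, 0.996, 0.0], [0.001, 0.0, -1.0]]
wrist_force: [-0.7, -0.1, -1.1]
finger_gap: 55.6
```

Run:
```python
from h import *
st(); c=cap('wrist','w4'); cap('side','s4')
W=cloud(c)
J=np.concatenate([W[...,:2]@JX[:,None],W[...,:2]@JY[:,None],W[...,2:]],-1)
P=J[(J[...,2]>66)&(J[...,2]<95)&(J[...,0]>490)&(J[...,0]<560)&(J[...,1]>-140)&(J[...,1]<-24)]
print('core',len(P),np.percentile(P[:,1],[0,1,3]) if len(P) else '')
cv2.imwrite('pics/s4c.png',cv2.resize(load('s4')['color'][100:340,200:440],None,fx=2.4,fy=2.4,interpolation=cv2.INTER_CUBIC)[:,:,::-1])
```

```text
t 22.75 jig [477.2 -14.6 426.3] F jig [-0.74 -0.05 -1.12] gap 55.6
core 2551 [-113.30448535 -112.13841944 -110.68743926]
```

View pics/w4.png

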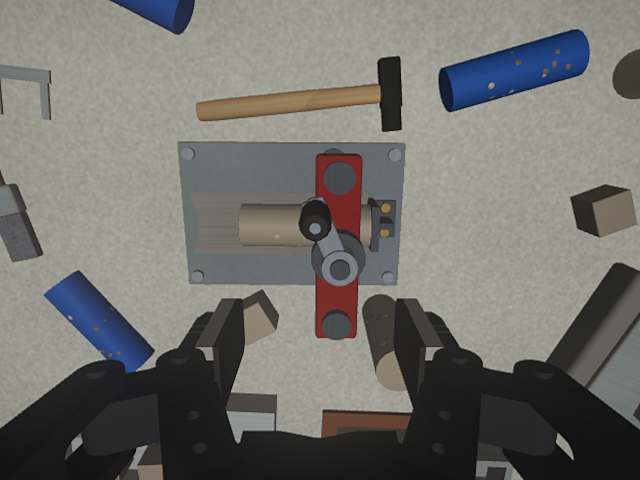

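View pics/s4c.png

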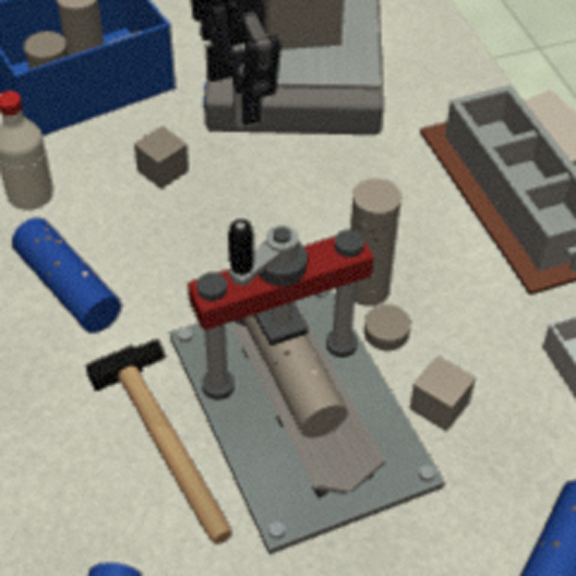

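Run:
```python
from h import *
from scipy.optimize import least_squares
c=load('w4'); W=cloud(c); J=np.concatenate([W[...,:2]@JX[:,None],W[...,:2]@JY[:,None],W[...,2:]],-1)
col=c['color'].astype(int); P=J[(col.max(-1)<60)&(J[...,2]>232)&(J[...,2]<276)&(abs(J[...,0]-478)<30)&(abs(J[...,1]+18)<30)]
f=least_squares(lambda p:np.hypot(P[:,0]-p[0],P[:,1]-p[1])-12.5,[478,-17],loss='soft_l1',f_scale=2); d=f.x-[528.8,3]; print(len(P),f.x,np.hypot(*d),np.degrees(np.arctan2(d[1],d[0])))
```

```text
331 [478.59694031 -19.29608653] 54.931436140051865 -156.05312775440564
```

```bash
python3 -c "
from h import *
print(manip.hand_in()); st()"
```

```text
the job is handed in; nothing more can be done
None
the job is handed in; nothing more can be done
```

The core is against the length stop and clamped, and I handed the job in at about 23 s of the 64 s allowed. No verdict is reported.

- **Core:** I pushed it about 20 mm along the vee with the shut fingers, at 15 mm/s or slower. It stopped against the stop; the highest push I read was about 19 N, and it moved no further. The last wrist picture puts its rear end at −112 to −113 mm, where home is −113 mm, so it sits within my measuring error of about 1–2 mm.
- **Clamp:** I gripped the crank by its spinning grip and wound it clockwise about 2.4 turns.
    - **Force:** Running free it took about 5.2 N (readings 4.6 to 6.5 N). The last reading was 9.0 N, a rise of about 3.8 N.
    - **Turn past contact:** The fitted contact point gives about 52 to 57 degrees of tightening, roughly 110 to 120 N on the core.
    - **Doubt:** The force readings scatter by about 0.5 N. The last few were 8.6, 8.3 and 9.0 N, so the low end of that rise sits only just above the 3 N limit. The angle estimate puts it mid-range.
- **Release:** The grip stayed where I left it (−156 degrees in the picture, against −157 before release), and the arm is raised clear with no contact force. In the final pictures nothing else near the jig looks moved. I did not take a final top view of the whole bench.

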